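Eject the pressed sample plug from its die

TASK

Take the ejector rod out of its stand and push it down through the bore of the press-out jig, driving the white sample plug out of the die until it is pressed firmly onto the rubber stop below (keep pushing about 15 N for half a second; the plug cracks above 22 N). Then draw the rod out and put it back upright in its stand, all the way down, leaving the things round about where they are.

Things in the scene. Friction and masses are not known exactly. Their poses are not given: they have to be found in the camera images.
- rod_handle (a point): Centre of the dark handle of the ejector rod (steel, round, 125 mm long, about 120 g). From the tip up: shank 12 mm wide and 72 mm long, round flange 36 mm wide and 5 mm thick, handle 18 mm wide and 48 mm long. This point is 101 mm above the tip, 24 mm above the flange's upper face, on which fingertips may stand to push. At the start the rod stands in the stand, flange on its top.
- rod_tip (a point): Centre of the flat lower end of the ejector rod (1.5 mm bevel), 101 mm below rod_handle along the rod. Its z axis points up the rod to the handle.
- stand_mouth (a point): Centre of the hole in the top of the rod stand (aluminium stool 64 x 64 mm, 84 mm high, fixed): 15 mm wide, 3 mm bevel, open below. Level with the stand's top, on which the rod's flange rests; with the rod fully in, its tip is 72 mm below this point.
- jig_mouth (a point): Centre of the bore's mouth, level with the jig's top; z is up. The bore is 15 mm wide with a 3 mm bevel and 12 mm long; below it the die is 30 mm wide, down to 36 mm below this point.
- jig: The press-out jig: aluminium die body with a dark steel top plate on two cheeks, foot 90 x 112 mm, 97 mm high, fixed; origin at the centre of its underside, below the bore. Under the bore stands a rubber-faced stop 22 mm wide, its height set anew each time and NOT measured: the plug touches it with its upper face somewhere from 38 to 58 mm below jig_mouth.
- plug_top (a point): Centre of the upper face of the white sample plug (28 mm wide, 14 mm high) on the bore's axis, at first 12 to 18 mm below jig_mouth. Sliding it down takes about 5 N all the way; it stays where left. On the rubber stop the push rises about 13 N per further mm; it takes over 10 N only there. Rubbing of a rod held off-centre in the bore adds to what the hand feels. It cracks above 22 N.
- pin_tin: Bystander: round tin 67 mm wide, 25 mm high, origin at the centre of its underside.
- vial_a: Bystander: glass vial with a white cap, 21 mm wide, 52 mm high, origin at the centre of its underside.
- white_jar: Bystander: white jar 68 mm wide, 66 mm high, origin at the centre of its underside.
- weight_100g: Bystander: small brass weight with a knob, 22 mm wide, 30 mm high, origin at the centre of its underside.
There are look-alikes about, which are no part of the job. Leave any turquoise look-alike of the part that bears stand_mouth alone.

How it is judged:
By the outcome, as a careful person would: the job done as asked, in the order asked, and still so for the second after the job is handed in, with the robot touching nothing.
It also fails if it takes over 72 s, if anything falls off the work surface, if the arm or the gripper's body presses on something with over 40 N, if the wrist force passes 120 N, or if a joint passes its speed limit or range.

ROBOT

A 6-joint arm with a two-finger parallel gripper is mounted at the origin on a cart in front of the work surface, level with it; the furniture and walls round the work are solid. World frame = base frame: x ahead of the robot, y to its left, z up, the work surface at z = 0. Lengths are in m, angles in rad, forces in N, time in s.
With the tool pointing down it reaches from about 0.325 to 0.775 m from the base axis. Payload 5.5 kg.
Tool frame: the origin (TCP) lies at the very end of the fingers, on their centre line; the grasp point (between the pads) lies 19 mm behind it; x points along the fingers, z is the direction in which the jaws open and shut, and the axes are right-handed (so a half turn about x gives the same grasp; the last joint's range is limited). The gripper opens to 88 mm and grips with 3 to 60 N. Pads are 20 mm wide; open, the fingers measure 115 mm over their backs; the gripper's body (75 mm by 178 mm) begins 61 mm behind the grasp point.
Start: joints at [-1.316, 0.091, 1.231, -0, 1.82, -0.057], TCP at [0.184, -0.571, 0.223] pointing down, gripper open.
Joint ranges: [-2.87, 2.87], [-0.86, 2.18], [0.17, 2.46], [-1.51, 4.65], [0.06, 2.69], [-2.65, 2.65]. Speed limits (rad/s): [2.57, 2.57, 3.01, 3.14, 3.14, 3.14].

INTERFACE

Orientations are given as a unit quaternion [x, y, z, w].
In Python, from plant import bot gives the robot as it stands. Calls block until the motion is done:
- bot.reach(position, orientation): joint-space move of the TCP to a pose.
- bot.move_l(position, rate=0.15, rot=None): straight line of the TCP; rot=None keeps the orientation; rate is the mean speed in m/s.
- bot.goto_joints(angles): joint-space move.
- bot.ungrasp() and bot.grasp(squeeze=None): open the fingers fully, or close them until they stop; squeeze is the grip in N (None keeps the last).
- bot.dwell(seconds).
- bot.solve_ik(position, orientation): joint angles nearest the present ones, or None.
- bot.read_state(): the state.
- bot.get_image(name): name is "scene" or "side" or "wrist"; returns the picture (420x560x3 uint8, blue, green, red); there is no depth.
- bot.camera_info(name): a dict with "camera_matrix" (3x3 intrinsics, pixels), "eye" and "rotation" of the camera in the world; the wrist camera has in their place "T_tool_cam" (4x4, takes a point from camera to tool coordinates, whose origin is the TCP and whose axes are the tool frame's). Camera axes: x right, y up, looking along -z (the intrinsics and any distortion apply to the point x, -y, -z); pixel columns grow to the right and rows downward; lengths in m; the calibration is good to about 2 mm. A picture is of the moment at which its call begins: read the wrist's pose just before it. camera_info takes no time and is no camera call.
A pose or a line that the arm cannot do raises bot.IKError and nothing moves.
- bot.sign_off(): hands the job in, once; it reports no verdict.
The state is a dict: "t": time; "joint_positions": joint angles; "joint_vel": joint speeds; "joint_efforts": joint torques, N m; "ee_pos": TCP position; "orientation": TCP orientation; "contact_force": force on the tool from outside, world axes, zero at the start; "ft_torque": the same for the moment, N m; "opening": finger opening in m.
Only numpy, scipy, OpenCV 4.12 (cv2) and the standard library are available. Lean on these libraries where they do the work, as an engineer would, in place of code of your own. Each camera call takes 0.05 s, during which the arm holds its last target.

## Working session

There is one attempt and no reset: what is moved stays moved. The work goes in short steps, each a Python script; the robot and the scene stay as the last script left them, time stands still between calls to the robot, and variables do not carry over. Pictures are saved under pics/ and viewed, and the job is handed in when it is done.

```bash
ls; mkdir -p pics; python3 - <<'E'
from plant import bot
import cv2,json
for n in("scene","side","wrist"):
    cv2.imwrite(f"pics/{n}0.png",bot.get_image(n))
    print(n,bot.camera_info(n))
print(bot.read_state())
E
```

```text
pics
scene {'camera_matrix': array([[429.32826049,   0.        , 268.19925094],
       [  0.        , 429.32826049, 207.14313161],
       [  0.        ,   0.        ,   1.        ]]), 'eye': array([0.20585768, 0.43010773, 0.60448867]), 'rotation': array([-0.12901817,  0.43735068,  0.85119507, -0.25989545])}
side {'camera_matrix': array([[540.43837455,   0.        , 279.10630292],
       [  0.        , 540.43837455, 207.06797851],
       [  0.        ,   0.        ,   1.        ]]), 'eye': array([-0.2169856 ,  0.06936548,  0.8594844 ]), 'rotation': array([-0.23666343,  0.32620529,  0.73044583, -0.55138862])}
wrist {'camera_matrix': array([[355.79083184,   0.        , 278.77240189],
       [  0.        , 355.79083184, 203.43599   ],
       [  0.        ,   0.        ,   1.        ]]), 'T_tool_cam': array([[-1.34090041e-03,  2.43171058e-01, -9.69982494e-01,
        -1.62298467e-01],
       [ 9.46905010e-04,  9.69983240e-01,  2.43169936e-01,
         6.66429275e-02],
       [ 9.99998653e-01, -5.92414617e-04, -1.53091082e-03,
        -1.07303864e-03],
       [ 0.00000000e+00,  0.00000000e+00,  0.00000000e+00,
         1.00000000e+00]])}
{'t': 0.15, 'joint_positions': array([-1.31568600e+00,  9.17026424e-02,  1.23159748e+00, -1.89142860e-05,
        1.81982861e+00, -5.66755602e-02]), 'joint_vel': array([ 7.41900539e-04, -2.01686004e-03, -3.22045380e-03, -1.30437560e-05,
        1.45041879e-03,  1.27387483e-03]), 'joint_efforts': array([ 2.25266704e-03, -4.47047210e+01, -4.06907058e+01,  7.00097554e-02,
        2.74480996e-02, -1.05087947e-04]), 'ee_pos': array([ 0.18400291, -0.57084569,  0.22176328]), 'orientation': array([ 0.41664579,  0.57199092, -0.41596763,  0.57114237]), 'contact_force': array([ 0.08372781, -1.24393932,  0.0140692 ]), 'ft_torque': array([ 0.00934099, -0.0135906 , -0.04388804]), 'opening': 0.08778249705607594}
```

View pics/scene0.png

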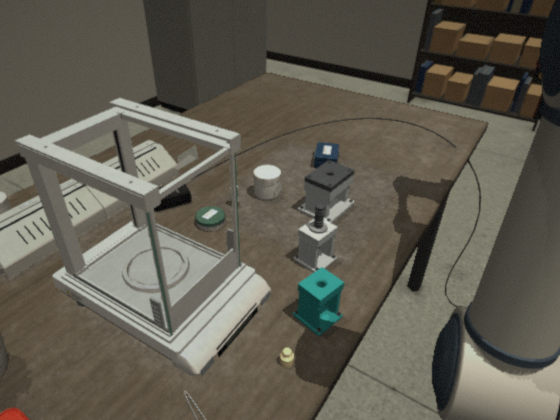

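View pics/side0.png

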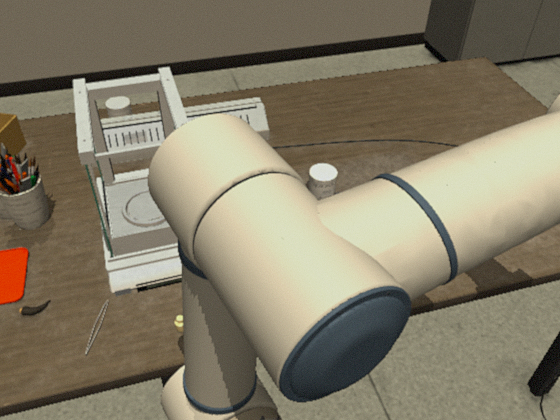

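View pics/wrist0.png

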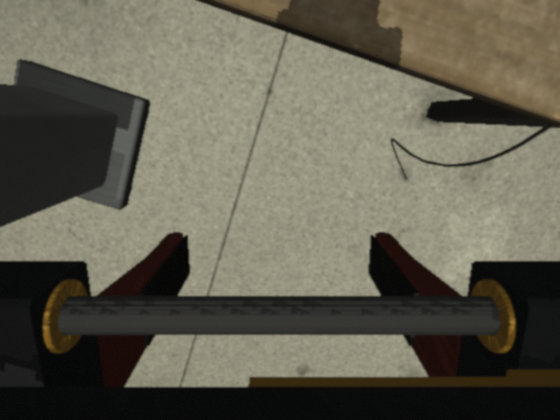

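```bash
cat > h.py <<'E'
import numpy as np,cv2
from scipy.spatial.transform import Rotation as R
from plant import bot
def cam(n,st=None):
    c=bot.camera_info(n);K=c["camera_matrix"]
    if n=="wrist":
        T=c["T_tool_cam"];Rt=R.from_quat(st["orientation"]).as_matrix()
        return K,Rt@T[:3,3]+np.array(st["ee_pos"]),Rt@T[:3,:3]
    q=c["rotation"]; return K,c["eye"],(R.from_quat(q).as_matrix() if np.size(q)==4 else np.array(q))
def ray(C,uv):
    K,e,M=C;d=np.array([(uv[0]-K[0,2])/K[0,0],-(uv[1]-K[1,2])/K[1,1],-1.]);return e,M@d
def onz(C,uv,z):
    e,d=ray(C,uv);return e+d*(z-e[2])/d[2]
def proj(C,p):
    K,e,M=C;c=M.T@(np.array(p)-e);return np.array([K[0,0]*c[0]/-c[2]+K[0,2],K[1,1]*-c[1]/-c[2]+K[1,2]])
def tri(rs):
    A=0;b=0
    for e,d in rs:
        d=d/np.linalg.norm(d);P=np.eye(3)-np.outer(d,d);A=A+P;b=b+P@e
    return np.linalg.solve(A,b)
E
python3 - <<'E'
from h import *
C=cam("scene")
for n,uv,z in[("weight",(287,364),0),("stand",(318,227),.084),("rodtop",(320,208),.137),("teal",(321,284),.084),("jigtop",(330,177),.097),("jar",(267,172),.066),("tin",(210,214),.025),("blue",(326,148),.05)]:print(n,onz(C,uv,z).round(3))
im=cv2.imread("pics/scene0.png")[130:350,200:400]
cv2.imwrite("pics/c0.png",cv2.resize(im,None,fx=2.7,fy=2.7,interpolation=cv2.INTER_CUBIC))
E
```

```text
weight [0.405 0.069 0.   ]
stand [ 0.487 -0.173  0.084]
rodtop [ 0.482 -0.164  0.137]
teal [ 0.41  -0.041  0.084]
jigtop [ 0.544 -0.333  0.097]
jar [ 0.701 -0.314  0.066]
tin [ 0.743 -0.146  0.025]
blue [ 0.653 -0.533  0.05 ]
```

View pics/c0.png

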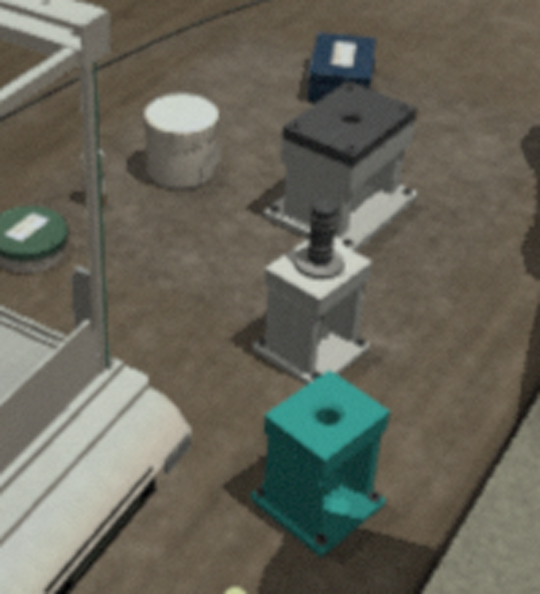

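```bash
python3 - <<'E'
from h import *
st=bot.read_state();print(R.from_quat(st["orientation"]).as_matrix().round(2))
C=cam("scene")
for uv,z in[((268,290),0.03),((235,255),.04),((238,280),.04),((235,200),.05),((238,140),.25),((238,140),.3)]:print(uv,onz(C,uv,z).round(3))
def ori(a): # tool x down, tool y horizontal at angle a
    x=np.array([0,0,-1.]);y=np.array([np.cos(a),np.sin(a),0]);return R.from_matrix(np.c_[x,y,np.cross(x,y)]).as_quat()
for a in np.arange(0,360,30):
    for p in([.487,-.17,.28],[.487,-.17,.09],[.544,-.333,.15]):
        q=bot.solve_ik(p,ori(np.radians(a)));print(a,p,None if q is None else np.round(q,2))
E
```

```text
[[-0.    0.95  0.31]
 [ 0.    0.31 -0.95]
 [-1.    0.   -0.  ]]
(268, 290) [ 0.503 -0.023  0.03 ]
(235, 255) [ 0.603 -0.055  0.04 ]
(238, 280) [ 0.557 -0.005  0.04 ]
(235, 200) [ 0.707 -0.194  0.05 ]
(238, 140) [ 0.637 -0.123  0.25 ]
(238, 140) [ 0.576 -0.045  0.3  ]
0 [0.487, -0.17, 0.28] [-0.4  -0.12  1.33 -0.    1.92  1.17]
0 [0.487, -0.17, 0.09] [-0.4  -0.12  1.68 -0.    1.59  1.17]
0 [0.544, -0.333, 0.15] [-0.6   0.19  1.25 -0.    1.7   0.97]
30 [0.487, -0.17, 0.28] [-0.4  -0.12  1.33 -0.    1.92  0.65]
30 [0.487, -0.17, 0.09] [-0.4  -0.12  1.68 -0.    1.59  0.65]
30 [0.544, -0.333, 0.15] [-0.6   0.19  1.25 -0.    1.7   0.44]
60 [0.487, -0.17, 0.28] [-0.4  -0.12  1.33 -0.    1.92  0.12]
60 [0.487, -0.17, 0.09] [-0.4  -0.12  1.68 -0.    1.59  0.12]
60 [0.544, -0.333, 0.15] [-0.6   0.19  1.25 -0.    1.7  -0.08]
90 [0.487, -0.17, 0.28] [-0.4  -0.12  1.33 -0.    1.92 -0.4 ]
90 [0.487, -0.17, 0.09] [-0.4  -0.12  1.68 -0.    1.59 -0.4 ]
90 [0.544, -0.333, 0.15] [-0.6   0.19  1.25 -0.    1.7  -0.6 ]
120 [0.487, -0.17, 0.28] [-0.4  -0.12  1.33 -0.    1.92 -0.93]
120 [0.487, -0.17, 0.09]
[... 534 characters left out ...]
1.92 -2.5 ]
210 [0.487, -0.17, 0.09] [-0.4  -0.12  1.68 -0.    1.59 -2.5 ]
210 [0.544, -0.333, 0.15] None
240 [0.487, -0.17, 0.28] None
240 [0.487, -0.17, 0.09] None
240 [0.544, -0.333, 0.15] None
270 [0.487, -0.17, 0.28] None
270 [0.487, -0.17, 0.09] None
270 [0.544, -0.333, 0.15] [-0.6   0.19  1.25 -0.    1.7   2.54]
300 [0.487, -0.17, 0.28] [-0.4  -0.12  1.33 -0.    1.92  2.22]
300 [0.487, -0.17, 0.09] [-0.4  -0.12  1.68  0.    1.59  2.22]
300 [0.544, -0.333, 0.15] [-0.6   0.19  1.25  0.    1.7   2.02]
330 [0.487, -0.17, 0.28] [-0.4  -0.12  1.33 -0.    1.92  1.69]
330 [0.487, -0.17, 0.09] [-0.4  -0.12  1.68  0.    1.59  1.69]
330 [0.544, -0.333, 0.15] [-0.6   0.19  1.25  0.    1.7   1.49]
```

```bash
cat >> h.py <<'E'
def ori(a):
    x=np.array([0,0,-1.]);y=np.array([np.cos(a),np.sin(a),0]);return R.from_matrix(np.c_[x,y,np.cross(x,y)]).as_quat()
def snap(tag,n="wrist"):
    import json
    st=bot.read_state();im=bot.get_image(n);cv2.imwrite(f"pics/{tag}.png",im)
    json.dump({"orientation":list(map(float,st["orientation"])),"ee_pos":list(map(float,st["ee_pos"]))},open(f"pics/{tag}.json","w"))
    return im,cam(n,st)
def load(tag):
    import json
    return cv2.imread(f"pics/{tag}.png"),cam("wrist",json.load(open(f"pics/{tag}.json")))
E
python3 - <<'E'
from h import *
bot.reach([.45,-.25,.30],ori(0))
snap("w1"); snap("s1","side"); print(bot.read_state()["t"],bot.read_state()["ee_pos"])
E
```

```text
1.8167 [ 0.44962552 -0.25083116  0.29957184]
```

View pics/w1.png

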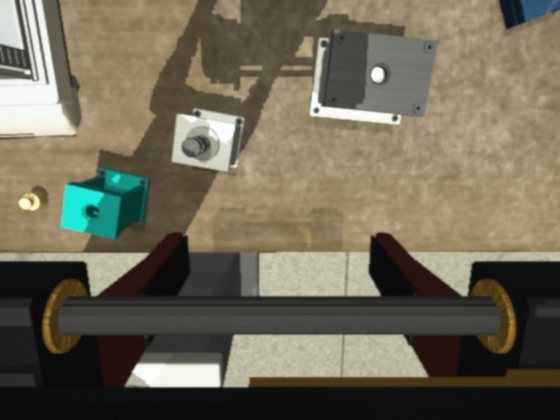

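View pics/s1.png

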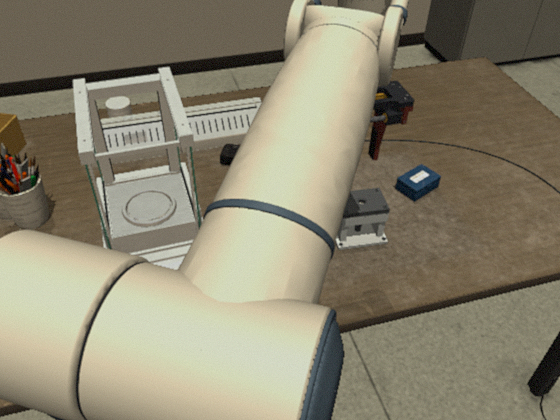

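```bash
python3 - <<'E'
from h import *
im,C=load("w1")
print("bore",onz(C,(378,75),.097),"rodtop",onz(C,(188,146),.132),"flange",onz(C,(201,143),.089))
a=cv2.resize(im[20:130,300:440],None,fx=4,fy=4,interpolation=cv2.INTER_CUBIC)
b=cv2.resize(im[100:180,160:260],None,fx=5.5,fy=5.5,interpolation=cv2.INTER_CUBIC)[:440]
b=cv2.copyMakeBorder(b,0,440-b.shape[0],0,0,0)
cv2.imwrite("pics/c1.png",np.hstack([a[:, :],b])[:, :1110]); 
v=cv2.imread("pics/c1.png");cv2.imwrite("pics/c1.png",cv2.resize(v,None,fx=.72,fy=.72))
# side: balance posts
S=cam("side");C0=cam("scene")
for s,c in(((190,140),(238,138)),):
    print(tri([ray(S,s),ray(C0,c)]))
E
```

```text
bore [ 0.55296076 -0.34616939  0.097     ] rodtop [ 0.4877265  -0.16652782  0.132     ] flange [ 0.48711041 -0.16936806  0.089     ]
[ 0.54265491 -0.00325335  0.32768448]
```

View pics/c1.png

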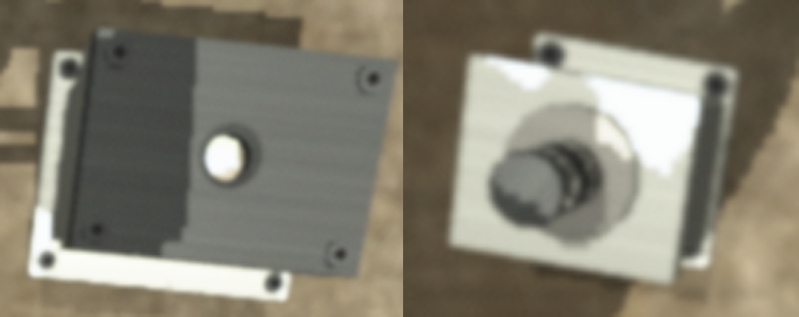

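```bash
python3 - <<'E'
from h import *
bot.move_l([.515,-.347,.24],rate=.3); bot.dwell(.2)
_,C=snap("w2j"); print(proj(C,[.553,-.346,.097]))
bot.move_l([.455,-.169,.24],rate=.3); bot.dwell(.2)
_,C=snap("w2r"); print(proj(C,[.487,-.169,.137]))
print(bot.read_state()["t"],bot.read_state()["ee_pos"])
a=cv2.imread("pics/w2j.png");b=cv2.imread("pics/w2r.png")
cv2.imwrite("pics/c2.png",np.hstack([cv2.resize(x[10:230,150:410],(400,338)) for x in(a,b)]))
E
```

```text
[279.070037   148.82517923]
[278.25260432 161.9161874 ]
3.6833 [ 0.45514436 -0.17005812  0.23940691]
```

View pics/c2.png

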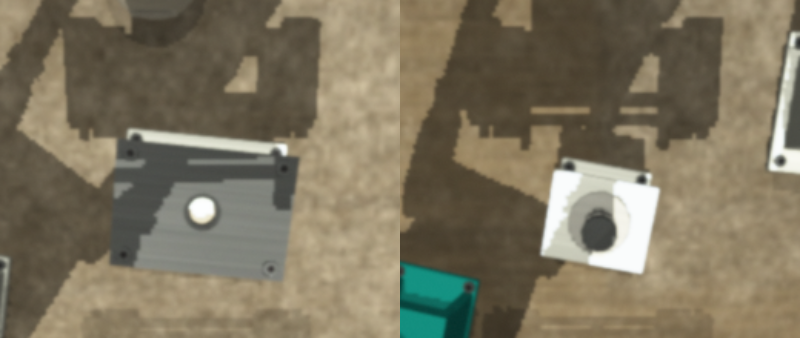

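```bash
python3 - <<'E'
from h import *
a,Ca=load("w2j");b,Cb=load("w2r")
print(proj(Ca,[.553,-.346,.097]))
A=a[115:180,245:315];B=b[110:200,235:325]
cv2.imwrite("pics/c3.png",np.hstack([cv2.resize(x,(400,h),interpolation=cv2.INTER_NEAREST)[:371] for x,h in((A,371),(B,400))]))
E
```

```text
[279.07060853 148.82122421]
```

View pics/c3.png

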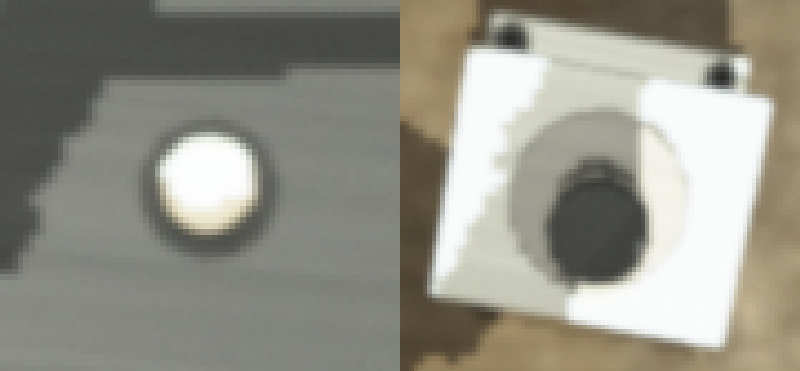

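```bash
python3 - <<'E'
from h import *
_,Ca=load("w2j");_,Cb=load("w2r");_,C1=load("w1")
print("bore",onz(Ca,(281.6,147.8),.097), onz(C1,(380.2,74.5),.097))
print("flange",onz(Cb,(279.7,154.8),.089)); print("top",onz(Cb,(279.3,162),.137))
E
```

```text
bore [ 0.55387342 -0.34817042  0.097     ] [ 0.55341933 -0.34827197  0.097     ]
flange [ 0.48695829 -0.17024385  0.089     ]
top [ 0.48693679 -0.16978034  0.137     ]
```

```bash
python3 - <<'E'
from h import *
bot.move_l([.4869,-.170,.20],rate=.2)
bot.move_l([.4869,-.170,.0915],rate=.12); bot.dwell(.15)
s=bot.read_state();print(s["t"],s["ee_pos"],s["contact_force"])
bot.grasp(45);bot.dwell(.2)
s=bot.read_state();print(s["t"],s["ee_pos"],s["contact_force"],s["ft_torque"],s["opening"])
snap("w3")
E
```

```text
5.2917 [ 0.48740811 -0.17022548  0.0925803 ] [ 0.05126689  0.2164738  -0.36121007]
6.575 [ 0.48690303 -0.17003588  0.0915085 ] [ 0.41634636 -1.20484579 -0.40603406] [-0.06608097  0.00736504 -0.04745925] 0.017615510763769417
```

View pics/w3.png

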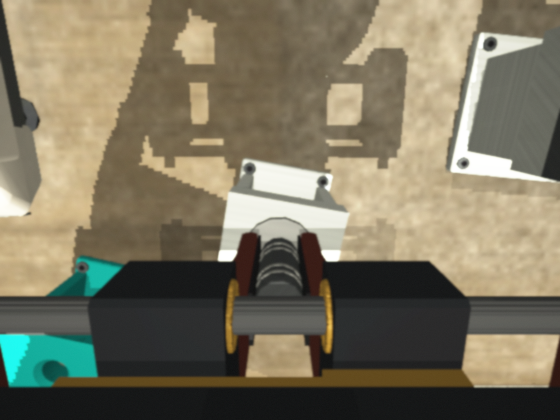

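```bash
python3 - <<'E'
from h import *
s=bot.read_state()
bot.move_l([.4869,-.170,.0965],rate=.03);print(bot.read_state()["contact_force"])
bot.move_l([.4869,-.170,.22],rate=.12)
x=np.array([.4869,-.170])+np.array([.55387,-.34817])-np.array([.48695,-.17])
print(x)
bot.move_l([x[0],x[1],.22],rate=.2);bot.dwell(.3)
s=bot.read_state();print(s["t"],s["ee_pos"],s["contact_force"],s["opening"])
im,C=snap("w4")
print(proj(C,[*x,.22-.0795]),proj(C,[*x,.097]))
E
```

```text
[-0.58251589 -0.52932938 -2.45837124]
[ 0.55382 -0.34817]
9.525 [ 0.55385825 -0.34760221  0.22047921] [ 0.73698741  0.16510787 -1.13637365] 0.01723054571250124
[280.7269815  211.31807673] [280.36377234 197.40302498]
```

View pics/w4.png

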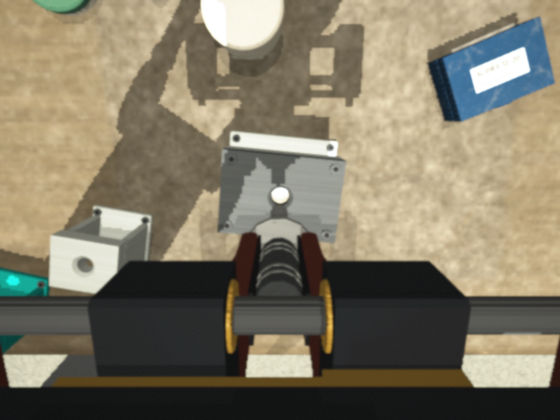

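```bash
python3 - <<'E'
from h import *
im=cv2.imread("pics/w4.png")[170:270,230:330]
cv2.imwrite("pics/c4.png",cv2.resize(im,(600,600),interpolation=cv2.INTER_NEAREST))
E
```

```text
(no output)
```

View pics/c4.png

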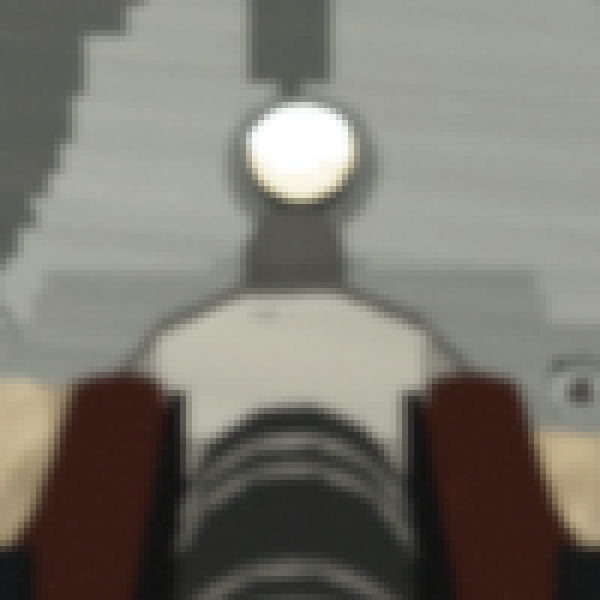

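```bash
python3 - <<'E'
from h import *
_,C=load("w4");_,Ca=load("w2j")
x=np.array([.55382,-.34817])
for dz in(.0,):
  for r in(.0045,.006):
    print("tip far",r,proj(C,[x[0]+r,x[1],.2205-.0795+(0.0015 if r>.005 else 0)]))
for r in(-.0105,.0105,-.0075,.0075): print(r,proj(C,[x[0]+r,x[1],.097 if abs(r)>.01 else .094]),proj(C,[x[0],x[1]+r,.097]))
print(onz(C,(280.2,196.2),.097))
E
python3 - <<'E'
import cv2,numpy as np
im=cv2.imread("pics/w4.png",0)
print(im[180:215:1,280]); print(im[196,262:300])
im=cv2.imread("pics/w2j.png",0)
print(im[130:166,281]); print(im[148,264:300])
E
```

```text
tip far 0.0045 [280.7509953  205.31635888]
tip far 0.006 [280.77241676 203.76205718]
-0.0105 [280.32929194 209.70427746] [293.09771158 197.41899623]
0.0105 [280.39885593 184.88657901] [267.62809448 197.38705154]
-0.0075 [280.31821891 205.3166958 ] [289.45962062 197.41443324]
0.0075 [280.36715701 187.75460865] [271.26703701 197.3916156 ]
[ 0.55483701 -0.3480323   0.097     ]
[ 89  89  90 102 118 120 138 209 251 255 255 255 255 255 255 255 255 254
 251 247 245 243 227 153  82  80  85  86  86  87  86  87  87  84  80]
[164 165 164 164 158 146 129 119 124 170 230 248 251 253 254 255 255 255
 255 255 254 252 251 251 250 241 202 142 116 118 129 148 158 160 162 161
 160 161]
[130 132 133 130 129 123 110 118 178 238 251 253 253 253 253 253 253 253
 253 252 251 243 232 229 213 156  97  82  86  97 116 126 127 128 130 131]
[138 138 137 137 130 117 100  95 115 170 225 246 251 252 253 253 253 253
 252 252 251 251 250 248 235 181 119  95  97 110 123 129 130 130 131 130]
```

```bash
python3 - <<'E'
from h import *
X=[.5541,-.3480]
def p():
    s=bot.read_state();print(round(s["t"],2),np.round(s["ee_pos"],4),np.round(s["contact_force"],2),np.round(s["ft_torque"],3),flush=True);return s
bot.move_l([*X,.182],rate=.12);bot.dwell(.4);p()
for z in(.177,.174,.171,.168):
    bot.move_l([*X,z],rate=.03);s=p()
    if np.linalg.norm(s["contact_force"])>8: print("stop");break
bot.dwell(.3);p()
E
```

```text
10.44 [ 0.5542 -0.3481  0.1826] [-0.14 -0.89 -1.59] [-0.01  -0.009 -0.033]
10.76 [ 0.5539 -0.3479  0.1763] [-0.54 -0.9  -0.68] [0.045 0.06  0.014]
11.01 [ 0.554  -0.3479  0.1736] [ 0.68  0.74 -1.01] [0.01  0.042 0.042]
11.26 [ 0.554  -0.3479  0.1706] [-1.34  0.22 -0.93] [ 0.082 -0.036  0.047]
11.51 [ 0.554  -0.3479  0.1676] [-0.49 -0.44 -1.02] [ 0.044 -0.026 -0.023]
11.81 [ 0.5541 -0.348   0.1681] [ 0.01  0.11 -1.47] [0.039 0.026 0.028]
```

```bash
python3 - <<'E'
from h import *
X=[.5541,-.3480]
def p():
    s=bot.read_state();print(round(s["t"],2),np.round(s["ee_pos"],4),np.round(s["contact_force"],2),np.round(s["ft_torque"],3),flush=True);return s
for i in range(3):p()
for z in(.165,.161,.157,.152,.147,.143,.1395):
    bot.move_l([*X,z],rate=.03);s=p()
    if s["contact_force"][2]>10: print("stop");break
bot.dwell(.1);p()
E
```

```text
11.81 [ 0.5541 -0.348   0.1681] [ 0.01  0.11 -1.47] [0.039 0.026 0.028]
11.81 [ 0.5541 -0.348   0.1681] [ 0.01  0.11 -1.47] [0.039 0.026 0.028]
11.81 [ 0.5541 -0.348   0.1681] [ 0.01  0.11 -1.47] [0.039 0.026 0.028]
12.06 [ 0.554  -0.3479  0.1645] [ 0.01  0.11 -2.08] [ 0.007 -0.044  0.003]
12.34 [ 0.5541 -0.348   0.1609] [-0.49  0.73 -0.74] [0.032 0.006 0.028]
12.62 [ 0.5541 -0.348   0.1572] [-0.48  0.01  2.18] [ 0.127  0.123 -0.007]
12.94 [ 0.5541 -0.348   0.1515] [ 0.58 -0.47  1.45] [ 0.083 -0.02   0.024]
13.26 [ 0.5541 -0.348   0.1463] [ 0.14 -0.89  0.31] [-0.047 -0.008 -0.054]
13.54 [ 0.554  -0.348   0.1425] [-0.41  0.53  0.73] [-0.04  -0.034  0.015]
13.81 [ 0.5541 -0.348   0.1391] [-0.4   0.46  1.59] [-0.108 -0.029  0.   ]
13.91 [ 0.5541 -0.348   0.1391] [ 0.39 -0.27  0.81] [-0.022  0.012  0.008]
```

```bash
cat >> h.py <<'E'
def favg(n=4,dt=.03):
    a=[]
    for _ in range(n):
        a.append(bot.read_state()["contact_force"]);bot.dwell(dt)
    return np.mean(a,0)
E
python3 - <<'E'
from h import *
X=[.5541,-.3480]
z=.1395
while z>.1165:
    z-=.0005
    bot.move_l([*X,z],rate=.02)
    s=bot.read_state();f=s["contact_force"][2]
    print(round(s["t"],2),round(z,4),round(s["ee_pos"][2],4),np.round(s["contact_force"],1),flush=True)
    if f>4:
        f=favg()[2];print("avg",f)
        if f>5.5:break
E
```

```text
14.16 0.139 0.1391 [-0.4  0.1  1.9]
14.41 0.1385 0.1388 [-0.7  0.9  3.6]
14.66 0.138 0.1382 [-0.2  0.5  3.9]
14.91 0.1375 0.1375 [-0.1  0.3  3.1]
15.16 0.137 0.1369 [-0.6  0.1  2.9]
15.41 0.1365 0.1364 [-0.2 -0.4  3.3]
15.66 0.136 0.1359 [-0.9  0.7  3.9]
15.91 0.1355 0.1355 [-1.  -0.2  2.5]
16.16 0.135 0.1349 [-0.9 -0.4  2.8]
16.41 0.1345 0.1344 [ 0.1 -0.1  3.1]
16.66 0.134 0.1339 [-0.6  0.9  3.6]
16.91 0.1335 0.1334 [0.7 0.7 2.3]
17.16 0.133 0.1329 [-0.3 -0.4  4.7]
avg 3.9162627104124814
17.54 0.1325 0.1326 [0.5 0.1 4.6]
avg 4.400541370035419
17.93 0.132 0.1325 [-0.6  0.2  6.4]
avg 5.875565495755212
```

```bash
python3 - <<'E'
from h import *
X=[.5541,-.3480]
z=.132
while z>.1165:
    z-=.00025
    bot.move_l([*X,z],rate=.02)
    f=favg(5,.03);s=bot.read_state()
    print(round(s["t"],2),round(z,5),round(s["ee_pos"][2],4),np.round(f,1),flush=True)
    if f[2]>12.6:break
for i in range(3):
    f=favg(8,.03);print(bot.read_state()["t"],np.round(f,1))
E
```

```text
18.48 0.13175 0.1325 [-1.   0.7  6.7]
18.89 0.1315 0.1325 [-1.2  0.7  7.3]
19.31 0.13125 0.1325 [-1.6  0.8  7.9]
19.73 0.131 0.1324 [-1.4  1.1  8.5]
20.14 0.13075 0.1323 [-1.4  0.9  9.6]
20.56 0.1305 0.1323 [-1.5  1.7  9.8]
20.98 0.13025 0.1322 [-2.3  1.3 10.5]
21.39 0.13 0.1323 [-2.8  1.6 11.3]
21.81 0.12975 0.1322 [-2.5  1.4 11.3]
22.23 0.1295 0.1322 [-2.6  2.4 12.4]
22.64 0.12925 0.1321 [-3.4  1.7 13. ]
22.9083 [-2.8  1.9 12.9]
23.175 [-2.5  1.7 13.3]
23.4417 [-2.4  1.8 13.2]
```

```bash
python3 - <<'E'
from h import *
X=[.5541,-.3480]
for z in(.129,.12875):
    bot.move_l([*X,z],rate=.02);print(favg(5,.03),bot.read_state()["ee_pos"])
for i in range(3):print(favg(8,.03).round(1))
snap("s5","scene");snap("w5");print(bot.read_state()["t"])
E
```

```text
[-3.0946258   2.20325472 13.50461474] [ 0.5543664  -0.34808765  0.13204394]
[-2.90811433  2.40831983 14.93928847] [ 0.55440632 -0.34808236  0.13200419]
[-3.1  2.3 14.4]
[-3.4  2.3 14.6]
[-3.3  2.2 14.6]
25.175
```

View pics/s5.png

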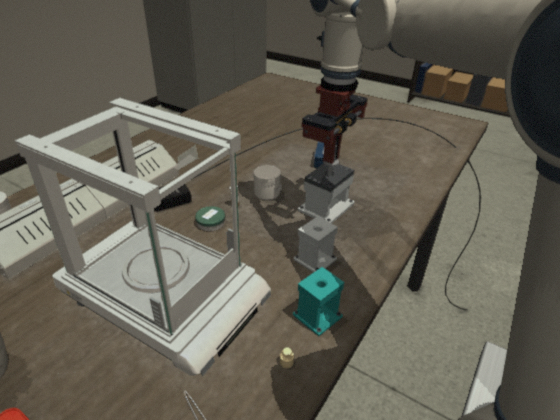

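```bash
python3 - <<'E'
from h import *
X=[.5541,-.3480]
bot.move_l([*X,.135],rate=.03)
bot.move_l([*X,.205],rate=.1);print(favg(3).round(2))
im,C=snap("w6")
Y=[.4869,-.170]
bot.move_l([*Y,.205],rate=.2);bot.dwell(.4);s=bot.read_state();print(s["t"],s["ee_pos"],s["opening"])
im2,C2=snap("w7");
print(proj(C2,[*Y,.084]),proj(C2,[.4929,-.170,.127]))
cv2.imwrite("pics/c7.png",np.hstack([cv2.resize(x[160:260,230:330],(400,400),interpolation=cv2.INTER_NEAREST) for x in(im,im2)]))
E
```

```text
[ 0.41  0.24 -1.77]
28.0333 [ 0.48694995 -0.17026831  0.2048164 ] 0.017496208802709752
[279.43209527 198.02823149] [279.61797147 203.74237304]
```

View pics/c7.png

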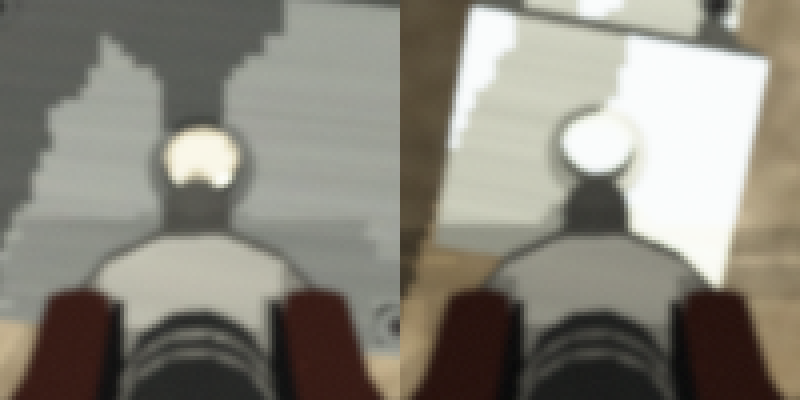

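```bash
python3 - <<'E'
from h import *
Y=[.4869,-.170]
def p():
    s=bot.read_state();print(round(s["t"],2),np.round(s["ee_pos"],4),np.round(s["contact_force"],2),flush=True);return s
bot.move_l([*Y,.170],rate=.1);p()
for z in(.166,.162,.156,.140,.120,.102,.095,.0925):
    bot.move_l([*Y,z],rate=.04);s=p()
    if np.linalg.norm(s["contact_force"])>7: print("stop");break
else:
    while z>.0895:
        z-=.0004;bot.move_l([*Y,z],rate=.03);f=favg(3);print(round(z,4),f.round(1))
        if f[2]>2.5:break
E
```

```text
28.58 [ 0.4867 -0.1699  0.1697] [-0.45 -0.14 -0.9 ]
28.83 [ 0.487  -0.1701  0.1663] [ 0.37  0.76 -2.15]
29.08 [ 0.4868 -0.17    0.1617] [ 0.19 -0.52 -0.38]
29.38 [ 0.4867 -0.1699  0.1555] [ 0.29 -0.72 -0.83]
29.93 [ 0.4868 -0.1699  0.1397] [ 0.55  0.18 -1.84]
30.58 [ 0.4869 -0.17    0.1199] [ 0.67 -0.11 -0.81]
31.18 [ 0.4868 -0.17    0.1018] [ 0.47 -1.04 -1.03]
31.51 [ 0.4867 -0.1699  0.0946] [-0.39 -0.27 -1.33]
31.76 [ 0.4868 -0.1699  0.0923] [-0.06 -0.02 -0.39]
0.0921 [-0.2  0.2 -2.1]
0.0917 [ 0.5 -0.2 -1.4]
0.0913 [ 0.6 -0.5 -0.1]
0.0909 [-1.9  0.3  3.8]
```

```bash
python3 - <<'E'
from h import *
Y=[.4869,-.170]
bot.move_l([*Y,.0915],rate=.03)
bot.ungrasp();s=bot.read_state();print(s["t"],s["opening"],s["contact_force"])
bot.move_l([*Y,.20],rate=.12)
bot.move_l([.455,-.17,.24],rate=.2);bot.dwell(.2)
a,C=snap("w8")
bot.reach([.45,-.25,.30],ori(0));c,_=snap("w9")
bot.goto_joints([-1.316,.091,1.231,0,1.82,-.057]);b,_=snap("s8","scene");d,_=snap("d8","side")
print(bot.read_state()["t"])
b=cv2.resize(b[130:350,200:400],(400,440))
cv2.imwrite("pics/c8.png",np.hstack([cv2.resize(a[110:200,235:325],(400,440)),b]))
E
```

```text
34.5667 0.08786632323604651 [ 0.71124989 -0.62086488 -0.0733884 ]
38.475
```

View pics/c8.png

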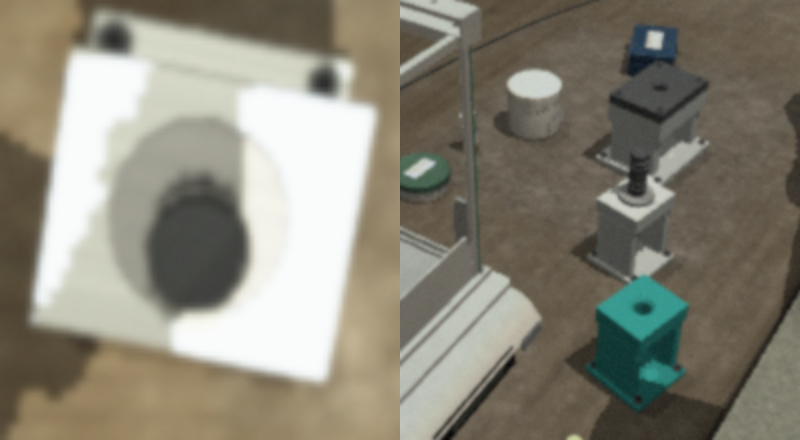

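View pics/w9.png

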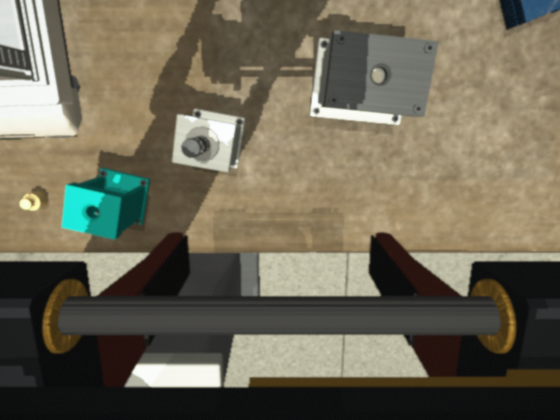

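View pics/s8.png

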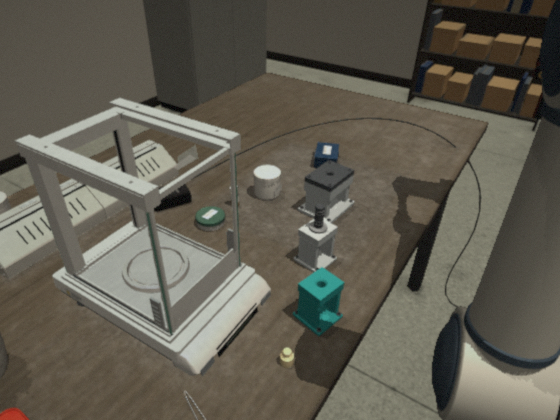

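The views match the first ones: rod upright in the aluminium stand with its flange down (wrist 195,147), bore now darker at (379,75), and the tin, jar, weight and turquoise stand are where they were.

```bash
python3 - <<'E'
from plant import bot
bot.sign_off();print(bot.read_state()["t"])
E
```

```text
the job is handed in; nothing more can be done
the job is handed in; nothing more can be done
```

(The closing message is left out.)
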